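# Clear the pipe hangers out of the guarded channel

### The job

Draw the cross pin out of its bore and lay it along the side notch to park it. Then, for every pipe hanger in the channel, slide it to the exit window, turn it so that its foot passes narrow way through, lift it out and put it in the grey tray, leaving the brick and the pipe offcut where they are.

Things in the scene. Friction and masses are not known exactly. Their poses are not given: they have to be found in the camera images.
- rig: fixed metal channel on timber; origin on the table under its middle; y along the channel, x across it away from the robot, z up. Inside: floor at z=34 mm, 48 mm wide, 20 mm high, y from -190 to 178 mm. The guard plate on top (5 mm thick, upper face z=59 mm) traps the hangers' feet, which slide and turn freely below it; stems rise through its 16 mm slot at x=0, y=-190 to 128 mm, where the window begins.
- window (a point): centre of the exit window in the guard plate's upper face (rig x=0, y=150 mm): 28 mm across the channel, 44 mm along it. A hanger's foot passes only with its 36 mm length along the channel.
- bore (a point): mouth, facing the robot, of the cross pin's level 14 x 14 mm bore (rig x=-70, y=98 mm, 44 mm above the table); it runs along rig x through a 46 mm boss into the channel. The pin in it bars the hangers from the window.
- notch (a point): middle of the floor of the side notch (rig x=-100, y=-75 mm, 44 mm above the table), axes as rig: a U notch open at the top and both ends, 18 mm wide, 16 mm deep, 70 mm long along rig y, in a dark steel block 40 mm wide on the robot's side of the channel; block top 60 mm above the table.
- pin_head (a point): centre of the square head (28 mm long, 20 x 20 mm) of the loose steel cross pin, 0.12 kg; x axis along the pin towards its tip. The shank, 12 mm diameter, 90 mm long, begins 14 mm and ends 104 mm from here. At the start it is home in the bore, head against the boss, tip towards rig +x.
- pin_shank (a point): middle of the pin's shank, on its axis, 59 mm from the centre of the head; x axis towards the tip. The pin balances 24 mm from the head's face.
- tray: loose open grey steel tray 170 x 170 mm, 40 mm high, wall and floor 4 mm; origin at the centre of its underside. Stands to the left or the right of the robot's front; slides if knocked.
- brick: loose clay brick 220 x 105 x 65 mm, bystander; origin at the centre of its underside
- pipe_stub: loose upright pipe offcut, 48 mm diameter, 110 mm tall, bystander; origin at the centre of its underside
- hanger1_mid (a point): dark steel hanger, 95 mm tall, 0.18 kg (may be absent): foot 36 x 22 mm, 10 mm high; round stem 10 mm thick; upright eye plate 40 mm wide, 10 mm thick, 40 mm high, its centre 75 mm above the underside. This point: on the stem, 47.5 mm above the underside. z up the stem, x along the foot's 36 mm and the plate's 40 mm, y through the plate's thickness. Starts upright on the channel floor, plate across it.
- hanger2_mid (a point): dark steel hanger, 95 mm tall, 0.18 kg (may be absent): foot 36 x 22 mm, 10 mm high; round stem 10 mm thick; upright eye plate 40 mm wide, 10 mm thick, 40 mm high, its centre 75 mm above the underside. This point: on the stem, 47.5 mm above the underside. z up the stem, x along the foot's 36 mm and the plate's 40 mm, y through the plate's thickness. Starts upright on the channel floor, plate across it.
- hanger3_mid (a point): dark steel hanger, 95 mm tall, 0.18 kg (may be absent): foot 36 x 22 mm, 10 mm high; round stem 10 mm thick; upright eye plate 40 mm wide, 10 mm thick, 40 mm high, its centre 75 mm above the underside. This point: on the stem, 47.5 mm above the underside. z up the stem, x along the foot's 36 mm and the plate's 40 mm, y through the plate's thickness. Starts upright on the channel floor, plate across it.
- hanger4_mid (a point): dark steel hanger, 95 mm tall, 0.18 kg (may be absent): foot 36 x 22 mm, 10 mm high; round stem 10 mm thick; upright eye plate 40 mm wide, 10 mm thick, 40 mm high, its centre 75 mm above the underside. This point: on the stem, 47.5 mm above the underside. z up the stem, x along the foot's 36 mm and the plate's 40 mm, y through the plate's thickness. Starts upright on the channel floor, plate across it.
There are look-alikes about, which are no part of the job. Leave any green or orange look-alike of the part that bears pin_head alone.

How it is judged:
On the way, in this order (a step that is already met when the one before it is completed fails the run):
1. the cross pin lies parked in the side notch before any hanger is in the tray (x of pin_shank in the frame of notch between -0.007 and 0.007 m and y of pin_shank in the frame of notch between -0.032 and 0.032 m and z of pin_shank in the frame of notch between 0 and 0.011 m and angle between the x axis of pin_shank and the y axis of rig, either way round below 0.2 rad and not (x of hanger1_mid in the frame of tray between -0.085 and 0.085 m and y of hanger1_mid in the frame of tray between -0.085 and 0.085 m and z of hanger1_mid in the frame of tray between 0 and 0.075 m) and not (x of hanger2_mid in the frame of tray between -0.085 and 0.085 m and y of hanger2_mid in the frame of tray between -0.085 and 0.085 m and z of hanger2_mid in the frame of tray between 0 and 0.075 m) and not (x of hanger3_mid in the frame of tray between -0.085 and 0.085 m and y of hanger3_mid in the frame of tray between -0.085 and 0.085 m and z of hanger3_mid in the frame of tray between 0 and 0.075 m) and not (x of hanger4_mid in the frame of tray between -0.085 and 0.085 m and y of hanger4_mid in the frame of tray between -0.085 and 0.085 m and z of hanger4_mid in the frame of tray between 0 and 0.075 m)), for 0.2 s.
2. every hanger present is in the tray (x of hanger1_mid in the frame of tray between -0.085 and 0.085 m and y of hanger1_mid in the frame of tray between -0.085 and 0.085 m and z of hanger1_mid in the frame of tray between 0 and 0.075 m and x of hanger2_mid in the frame of tray between -0.085 and 0.085 m and y of hanger2_mid in the frame of tray between -0.085 and 0.085 m and z of hanger2_mid in the frame of tray between 0 and 0.075 m and x of hanger3_mid in the frame of tray between -0.085 and 0.085 m and y of hanger3_mid in the frame of tray between -0.085 and 0.085 m and z of hanger3_mid in the frame of tray between 0 and 0.075 m and x of hanger4_mid in the frame of tray between -0.085 and 0.085 m and y of hanger4_mid in the frame of tray between -0.085 and 0.085 m and z of hanger4_mid in the frame of tray between 0 and 0.075 m), for 0.2 s.
At the end, for the whole second after the job is handed in: The pin lies level in the side notch, along it within 0.2 rad, mid-shank within 7 mm of its middle sideways, 32 mm lengthways, up to 11 mm above its floor. Each hanger has its middle within 85 mm of the tray's middle both ways and under 75 mm above its underside. Tray level (all of step 2 and x of pin_shank in the frame of notch between -0.007 and 0.007 m and y of pin_shank in the frame of notch between -0.032 and 0.032 m and z of pin_shank in the frame of notch between 0 and 0.011 m and angle between the x axis of pin_shank and the y axis of rig, either way round below 0.2 rad and angle between tray's own z axis and vertical below 0.1 rad); the robot touches nothing.
It fails at once if the brick is pushed more than 40 mm (distance of brick from where it was at the start of the episode above 0.04 m).
It fails at once if the pipe offcut is pushed more than 40 mm (distance of pipe_stub from where it was at the start of the episode above 0.04 m).
Of hanger1, hanger2, hanger3, hanger4 only 2 to 4 are there at a start; the rules pass over those that are not, and their reading is None.
At some moment in a run one of tray may be knocked a few centimetres aside while the robot is not near it.
Once in a run the grip may slacken for a moment while it holds something.
It also fails if it takes over 210 s, if anything falls off the work surface, if the arm or the gripper's body presses on something with over 40 N, if the wrist force passes 120 N, or if a joint passes its speed limit or range.

### The arm

A 7-joint arm with a two-finger parallel gripper is mounted at the origin on the work surface. World frame = base frame: x ahead of the robot, y to its left, z up, the work surface at z = 0. Lengths are in m, angles in rad, forces in N, time in s.
With the tool pointing down it reaches from about 0.425 to 0.95 m from the base axis. Payload 4.7 kg.
Tool frame: the origin (TCP) lies on the centre line of the jaws, within the pads' length; the fingertips stand robot.nose_length ahead of it and the grasp point (between the pads) lies 8 mm behind it (robot.nose_length is the distance from the TCP to the fingertips, in m); z points along the fingers, x is the direction in which the jaws open and shut, and the axes are right-handed (so a half turn about z gives the same grasp; the last joint's range is limited). The gripper opens to 85 mm and grips with 20 to 120 N. Pads are 22 mm wide; open, the fingers measure 114 mm over their backs; the gripper's body (76 mm by 85 mm) begins 54 mm behind the grasp point. The pads swing forward as they close: fully open they stand 13 mm farther back than shut.
Start: joints at [1.312, 0.469, -0.049, 1.532, 0.024, 1.141, -0.082], TCP at [0.154, -0.657, 0.242] pointing down, gripper open.
Joint ranges: [-2.59, 2.59], [-0.33, 1.99], [-1.39, 1.29], [0.1, 2.45], [-1.04, 4.18], [0.21, 1.99], [-2.66, 2.66]. Speed limits (rad/s): [2.57, 2.57, 3.14, 3.14, 3.14, 3.14, 3.14].

### API

Orientations are given as [roll, pitch, yaw] about the fixed x, y, z axes, in that order (R = Rz(yaw) Ry(pitch) Rx(roll)).
In Python, from plant import robot gives the robot as it stands. Calls block until the motion is done:
- robot.goto(position, orientation): joint-space move of the TCP to a pose.
- robot.move_straight(position, vel=0.15, attitude=None, contact_N=None): straight line of the TCP; attitude=None keeps the orientation; vel is the mean speed in m/s. With contact_N (N) it stops when the force on the tool has changed by that much, and returns True; else False.
- robot.move_joints(angles): joint-space move.
- robot.grip(opening, strength=None): opening from 0.0 (shut) to 1.0 (fully open); strength is the grip in N (None keeps the last); returns when the fingers have stopped.
- robot.sleep(seconds).
- robot.inverse_kinematics(position, orientation): joint angles nearest the present ones, or None.
- robot.sense(): the state.
- robot.grab_frame(name): name is "side" or "top" or "wrist"; returns a dict with "image" (480x640x3 uint8, red, green, blue), "range_z" (480x640 float32, m along the optical axis (not along the pixel's ray), 0 where there is no reading), "fx", "fy", "cx", "cy" (pixels), "R" (3x3) and "t" (3): a world point X has camera coordinates R X + t. Camera axes: x right, y down, z forward; pixel columns grow to the right and rows downward; lengths in m; the calibration is good to about 2 mm. A picture is of the moment at which its call begins.
A pose or a line that the arm cannot do raises robot.IKError and nothing moves.
- robot.close_job(): hands the job in, once; it reports no verdict.
The state is a dict: "t": time; "joint_pos": joint angles; "joint_velocities": joint speeds; "effort": joint torques, N m; "tcp_pos": TCP position; "tcp_rot": TCP orientation; "wrist_force": force on the tool from outside, world axes, zero at the start; "torque": the same for the moment, N m; "opening": opening from 0.0 (shut) to 1.0 (fully open).
Only numpy, scipy, OpenCV 4.12 (cv2) and the standard library are available. Lean on these libraries where they do the work, as an engineer would, in place of code of your own. Each camera call takes 0.05 s, during which the arm holds its last target. There are 200 camera calls.

## Working session

There is one attempt and no reset: what is moved stays moved. The work goes in short steps, each a Python script; the robot and the scene stay as the last script left them, time stands still between calls to the robot, and variables do not carry over. Pictures are saved under pics/ and viewed, about 12 in all and at most 16, crops included, and the job is handed in when it is done.

```bash
ls; mkdir -p pics; python3 - <<'E'
from plant import robot
import cv2,numpy as np
s=robot.sense();print(s['t'],s['tcp_pos'],s['tcp_rot'],s['opening'],robot.nose_length)
for n in ['top','side']:
    f=robot.grab_frame(n)
    cv2.imwrite(f'pics/{n}0.png',f['image'][:,:,::-1])
    np.savez(f'{n}0.npz',**f)
    print(n,f['fx'],f['cx'],f['cy'],f['R'].tolist(),f['t'].tolist(),f['range_z'].min(),f['range_z'].max())
E
```

```text
pics
0.0 [ 0.15363566 -0.6566964   0.24124954] [ 3.14154118e+00  1.97745576e-03 -1.34101669e+00] 0.9990824785645852 0.011
top 502.2847656443609 324.3270907489866 244.59756053134663 [[0.009182439426796772, -0.9999355915006345, 0.006670506461224283], [-0.9870820269312967, -0.010131054554172115, -0.15989507135250525], [0.15995235201576616, -0.005116110231065842, -0.987111478253965]] [-0.011598678595268988, 0.6098053145725304, 1.0970795042095745] 0.0 2.1470218
side 444.48847455958514 313.421255501142 234.6339112152378 [[-0.9189938002682135, -0.39421081808583874, 0.006944492255043423], [-0.26034161872423933, 0.5934988079063851, -0.7615651033061734], [0.29609565452506953, -0.701681548793891, -0.6480512074316171]] [0.5217636993599838, 0.23562114467994316, 0.671079155952557] 0.0 3.2061732
```

View pics/top0.png

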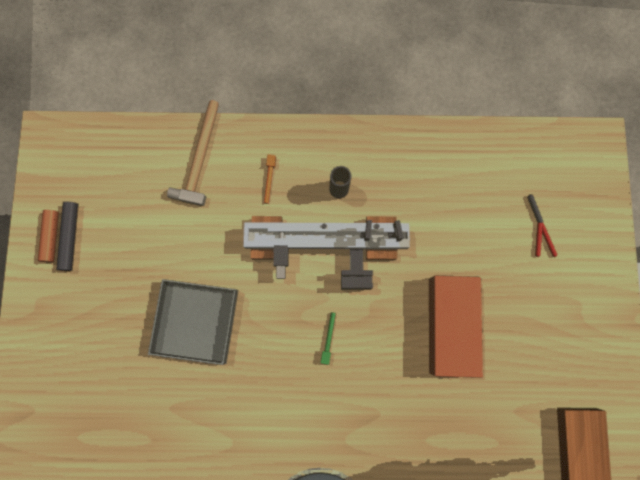

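View pics/side0.png

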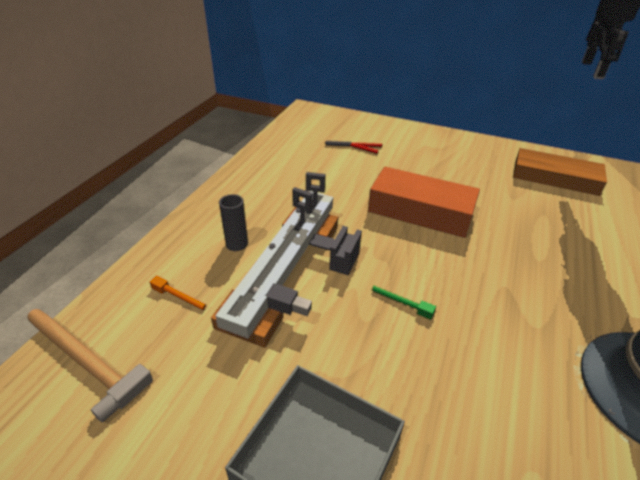

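Top view: channel spans columns 244–410 at row 236, with the window at the left (+y). The pin head is at (281,271), the notch block at (357,280), the tray at (194,322), the stub at (340,181) and the brick at (456,326). At least two hangers stand near columns 370–405. Zooming in, and fitting the rig pose.

```bash
cat > h.py <<'E'
import numpy as np,cv2
def ray(f,u,v,z):
    R,t=np.array(f['R']),np.array(f['t'])
    c=-R.T@t; d=R.T@np.array([(u-f['cx'])/f['fx'],(v-f['cy'])/f['fy'],1.])
    return c+d*(z-c[2])/d[2]
def proj(f,X):
    p=np.array(f['R'])@np.array(X)+f['t']; return p[0]/p[2]*f['fx']+f['cx'],p[1]/p[2]*f['fy']+f['cy']
def cloud(f):
    v,u=np.mgrid[:480,:640]; z=f['range_z']
    P=np.stack([(u-f['cx'])/f['fx']*z,(v-f['cy'])/f['fy']*z,z],-1)
    X=(P-f['t'])@np.array(f['R']); X[z<=0]=np.nan; return X
E
python3 - <<'E'
from h import *
T=dict(np.load('top0.npz'));S=dict(np.load('side0.npz'))
for n,f in(('top',T),('side',S)):
    X=cloud(f);im=f['image'].astype(int);hsv=cv2.cvtColor(f['image'],cv2.COLOR_RGB2HSV)
    m=((hsv[...,1]<40)&(hsv[...,2]>140)&(X[...,2]>.045)&(X[...,2]<.075)).astype(np.uint8)
    k,lab,st,_=cv2.connectedComponentsWithStats(m); i=1+np.argmax(st[1:,4]);
    m=(lab==i); vv,uu=np.nonzero(m)
    P=np.array([ray(f,u,v,.059)[:2] for u,v in zip(uu,vv)],np.float32)
    print(n,m.sum(),np.nanmedian(X[m][:,2]),cv2.minAreaRect(P))
im=T['image'][200:300,230:420,::-1];cv2.imwrite('pics/topz.png',cv2.resize(im,None,fx=4.2,fy=4.2,interpolation=cv2.INTER_CUBIC))
im=S['image'][165:345,200:370,::-1];cv2.imwrite('pics/sidez.png',cv2.resize(im,None,fx=3.3,fy=3.3,interpolation=cv2.INTER_CUBIC))
E
```

```text
top 1626 0.05744543409827546 ((0.6311197280883789, 0.039583057165145874), (0.05305583402514458, 0.2753901779651642), 0.6050271391868591)
side 2146 0.056844025051041774 ((0.6316222548484802, 0.03403918445110321), (0.05580559000372887, 0.2964933514595032), 0.5357922315597534)
```

View pics/topz.png

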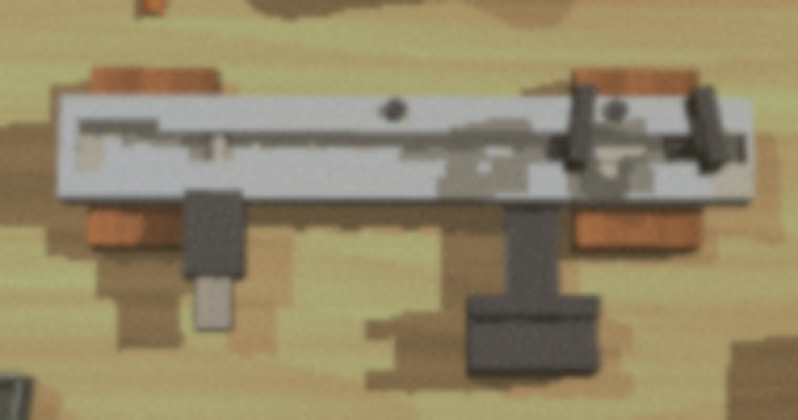

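View pics/sidez.png

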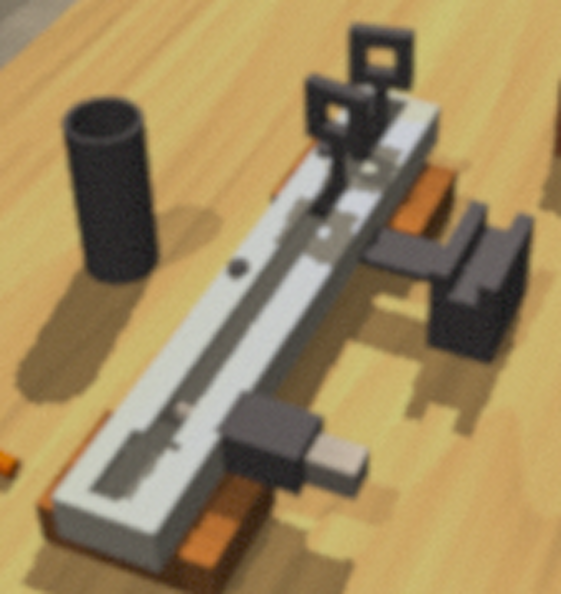

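Two hangers, at zoom (580,130) and (707,130). The second one has its plate turned a little. The pin is home with its head at zoom (213,303), and the notch block spans zoom (468–598, 297–373). Next I'll get the poses by casting rays from the corners.

```bash
cat > m.py <<'E'
from h import *
T=dict(np.load('top0.npz'));S=dict(np.load('side0.npz'))
tz=lambda a,b:(a/4.2+230-.4,b/4.2+200-.4)
sz=lambda a,b:(a/3.3+200-.35,b/3.3+165-.35)
W=lambda p,z,f=T:ray(f,*p,z)
TL,TR,BL,BR=[W(tz(*p),.059)for p in((60,96),(752,98),(58,199),(752,200))]
print('corners',TL,TR,BL,BR, np.linalg.norm(TL-TR),np.linalg.norm(TL-BL))
y=(TL+BL-TR-BR)[:2];y/=np.linalg.norm(y);x=np.array([y[1],-y[0]])
c=(TL+TR+BL+BR)[:2]/4
yaw=np.arctan2(x[1],x[0])
rig=c+y*.006
print('top rig',rig,yaw)
# side view corners near end: left (55,500), right(160,530)?; far right (438,103)
for p in((55,500),(162,530),(438,105)):print('side',(lambda w:(x@(w[:2]-rig),y@(w[:2]-rig)))(W(sz(*p),.059,S)))
L=lambda w:np.round([x@(w[:2]-rig)*1e3,y@(w[:2]-rig)*1e3],1)
for n,p,z in(('headface L',(196,328),.054),('headR',(233,328),.054),('blk farL',(468,297),.06),('blk farR',(598,297),.06),('blk nearL',(468,372),.06),('blk nearR',(598,372),.06),('h1',(583,90),.129),('h1b',(576,166),.129),('h2',(702,90),.129),('h2b',(712,168),.129),('winTL',(78,121),.059),('slot',(560,138),.059)):
    print(n,L(W(tz(*p),z)))
for n,p,z in(('headface top',(310,462),.054),('headface topR',(357,478),.054),('h1 plate TL',(307,77),.129),('h1 TR',(372,107),.129),('h2 TL',(352,27),.129),('h2TR',(412,30),.129)):print('side',n,L(W(sz(*p),z,S)))
# tray rim, stub, brick
for n,ps,z in(('tray',((161,281),(238,289),(228,364),(151,355)),.04),('brick',((433,276),(480,277),(482,376),(434,376)),.065),('stub',((340,176),),.11),):
    P=np.array([W(p,z)for p in ps]);print(n,P.mean(0),np.linalg.norm(P[0]-P[-1]),P[:,:2].round(3).tolist())
g=[W(p,.01) for p in((325,360),(333,315))];print('green',g)
E
python3 m.py
```

```text
corners [0.65744874 0.17791029 0.059     ] [ 0.66030729 -0.19744881  0.059     ] [0.60096006 0.17702036 0.059     ] [ 0.60423582 -0.19645715  0.059     ] 0.37536998461262816 0.05649568298393037
top rig [ 0.63068883 -0.00374403] 0.008191607603777948
side (np.float64(0.026909636323892365), np.float64(0.18606471967527385))
side (np.float64(-0.028644796259896695), np.float64(0.1817567734791408))
side (np.float64(-0.02553710578426025), np.float64(-0.18827894116617933))
headface L [-97.2 106.2]
headR [-97.1  86.4]
blk farL [-80.9 -39.2]
blk farR [ -80.8 -108.6]
blk nearL [-120.9  -39. ]
blk nearR [-120.8 -108.1]
h1 [ 17.5 -95.5]
h1b [-21.8 -91.4]
h2 [  17.6 -156.1]
h2b [ -22.7 -160.3]
winTL [ 14.5 171.3]
slot [  5.7 -89.4]
side headface top [-73.1 113.1]
side headface topR [-98.5 113.4]
side h1 plate TL [ 21.1 -91.5]
side h1 TR [-24.9 -79. ]
side h2 TL [  18.4 -150.7]
side h2TR [ -16.2 -162. ]
tray [0.43313346 0.28349547 0.04      ] 0.16478152021508066 [[0.524, 0.364], [0.507, 0.189], [0.342, 0.205], [0.36, 0.376]]
brick [ 0.43036041 -0.29918847  0.065     ] 0.21684020476943738 [[0.539, -0.249], [0.538, -0.354], [0.323, -0.349], [0.322, -0.245]]
stub [ 0.75384017 -0.03855822  0.11      ] 0.0 [[0.754, -0.039]]
green [array([ 0.35015807, -0.00984893,  0.01      ]), array([ 0.45178379, -0.02740819,  0.01      ])]
```

```bash
cat >> h.py <<'E'
RIG=np.array([.6307,-.0037]);YAW=.0082
_X=np.array([np.cos(YAW),np.sin(YAW)]);_Y=np.array([-_X[1],_X[0]])
def w(x,y,z): return np.append(RIG+_X*x*1e-3+_Y*y*1e-3,z)   # rig mm -> world, z m
def dn(a): return [np.pi,0,YAW+a]                            # tool down, jaws along rig yaw a
def snap(robot,n,name):
    f=robot.grab_frame(n);cv2.imwrite(f'pics/{name}.png',f['image'][:,:,::-1]);np.savez(f'{name}.npz',**f);return f
E
python3 - <<'E'
from plant import robot
from h import *
P=np.pi/2
for a,n in((P,'+'),(-P,'-'),(0,'0'),(np.pi,'pi')):
    for q in((-85,98,.25),(-85,98,.036),(-195,98,.036),(-195,98,.15),(-100,-21,.12),(-100,-21,.042),(0,-95,.2),(0,-160,.101),(0,150,.101),(0,150,.25)):
        j=robot.inverse_kinematics(w(*q),dn(a)); print(n,q,None if j is None else np.round(j,2))
E
```

```text
+ (-85, 98, 0.25) [ 0.63  0.53 -1.21  1.77  0.53  1.22  0.85]
+ (-85, 98, 0.036) [ 0.24  0.63 -0.64  1.97  0.56  0.73  0.84]
+ (-195, 98, 0.036) [ 0.52  0.68 -1.06  2.2   0.88  0.79  0.44]
+ (-195, 98, 0.15) [ 0.67  0.48 -1.21  2.11  0.56  0.93  0.72]
+ (-100, -21, 0.12) [ 0.67  0.55 -0.92  1.96  0.56  0.91  1.04]
+ (-100, -21, 0.042) [ 0.5   0.61 -0.69  2.01  0.58  0.73  1.02]
+ (0, -95, 0.2) [ 0.65  0.58 -0.81  1.64  0.46  1.13  1.29]
+ (0, -160, 0.101) [ 0.69  0.7  -0.74  1.68  0.55  0.98  1.33]
+ (0, 150, 0.101) [ 0.3   0.75 -0.9   1.7   0.67  1.03  0.75]
+ (0, 150, 0.25) [ 0.44  0.7  -1.19  1.55  0.66  1.34  0.76]
- (-85, 98, 0.25) [ 0.44  0.39 -0.88  1.78  0.33  1.13 -2.11]
- (-85, 98, 0.036) [ 0.11  0.59 -0.46  1.97  0.4   0.67 -2.17]
- (-195, 98, 0.036) [ 0.13  0.47 -0.53  2.21  0.45  0.56 -2.31]
- (-195, 98, 0.15) [ 0.41  0.32 -0.84  2.12  0.32  0.83 -2.19]
- (-100, -21, 0.12) [ 0.38  0.43 -0.52  1.97  0.29  0.81 -1.86]
- (-100, -21, 0.042) [ 0.28  0.54 -0.41  2.02  0.34  0.64 -1.91]
- (0, -95, 0.2) [ 0.38  0.48 -0.41  1.65  0.21  1.05 -1.65]
- (0, -160, 0.101) [ 0.39  0.59 
[... 717 characters left out ...]
 ]
0 (0, 150, 0.25) [ 0.4   0.65 -1.1   1.56  0.6   1.3  -0.76]
pi (-85, 98, 0.25) [ 0.61  0.51 -1.17  1.77  0.5   1.2   2.44]
pi (-85, 98, 0.036) [ 0.56  0.91 -1.19  1.95  1.01  1.05  2.05]
pi (-195, 98, 0.036) [ 0.59  0.77 -1.18  2.19  0.98  0.89  1.93]
pi (-195, 98, 0.15) [ 0.64  0.45 -1.16  2.11  0.53  0.91  2.32]
pi (-100, -21, 0.12) [-0.83  0.63  1.11  2.04 -0.72  0.93 -2.45]
pi (-100, -21, 0.042) [-0.8   0.82  1.1   2.08 -0.98  0.9  -2.24]
pi (0, -95, 0.2) [-0.62  0.68  1.11  1.71 -0.66  1.17 -2.46]
pi (0, -160, 0.101) [-0.49  0.86  1.11  1.76 -0.87  1.1  -2.22]
pi (0, 150, 0.101) [ 0.43  0.91 -1.18  1.69  0.9   1.19  2.16]
pi (0, 150, 0.25) [ 0.44  0.7  -1.18  1.55  0.66  1.34  2.33]
```

```bash
python3 - <<'E'
from plant import robot
from h import *
P=np.pi/2
robot.goto(w(-86,97.5,.2),dn(P)); robot.grip(.6)
print(robot.move_straight(w(-86,97.5,.036),.12,contact_N=12))
robot.grip(0,70); s=robot.sense(); print(s['opening'],s['tcp_pos'],s['wrist_force'])
print(robot.move_straight(w(-196,97.5,.036),.06,contact_N=30))
s=robot.sense(); print(s['t'],s['opening'],s['tcp_pos'],s['wrist_force'],s['torque'])
S=snap(robot,'side','side1');snap(robot,'top','top1')
cv2.imwrite('pics/side1z.png',cv2.resize(S['image'][200:400,180:420,::-1],None,fx=3,fy=3,interpolation=cv2.INTER_CUBIC))
E
```

```text
False
0.22281774670397847 [0.54420182 0.09341841 0.03652814] [-0.88742024  0.31883487  3.12030767]
False
7.3917 0.22244111450558157 [0.43417103 0.09223759 0.03601434] [-0.73648638  0.35468515 -1.09665573] [-0.05472679  0.0190859   0.02023918]
```

View pics/side1z.png

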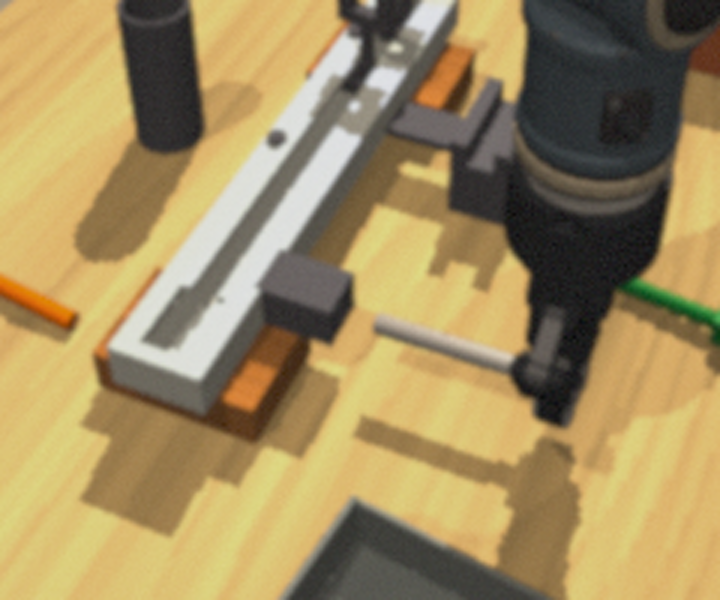

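The pin is clear of the boss, level, and held at its head (540,365 in the crop). Now lift it, turn it, hold it over the notch and check.

```bash
python3 - <<'E'
from plant import robot
from h import *
P=np.pi/2
robot.move_straight(w(-190,97.5,.19),.2)
robot.goto(w(-100,-19,.16),dn(0))
robot.move_straight(w(-100,-19,.066),.15)
s=robot.sense(); print(s['t'],s['opening'],s['tcp_pos'],s['wrist_force'],s['torque'])
T=snap(robot,'top','top2');S=snap(robot,'side','side2')
a=cv2.resize(T['image'][235:305,320:400,::-1],None,fx=5,fy=5,interpolation=cv2.INTER_CUBIC)
b=cv2.resize(S['image'][200:280,300:380,::-1],None,fx=5,fy=5,interpolation=cv2.INTER_CUBIC)
cv2.imwrite('pics/z2.png',np.hstack([a,b[:350]]))
E
```

```text
10.2333 0.2240371293682247 [ 0.53152391 -0.02311212  0.0666752 ] [ 0.94567785  0.25401499 -0.55605233] [0.02452989 0.00278846 0.07944573]
```

View pics/z2.png

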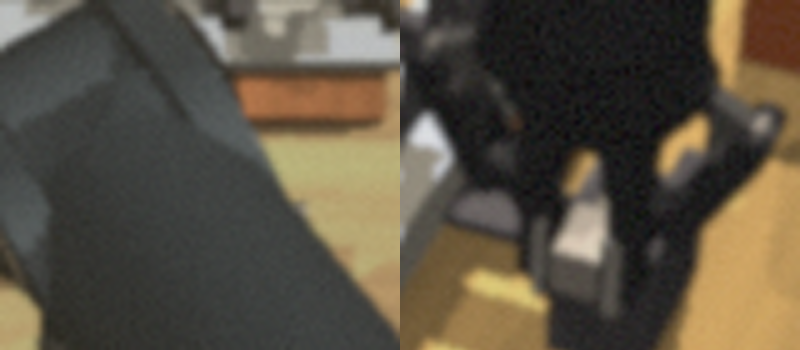

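The block is hidden by the arm in the top view, and in the side view the head is held squarely. Lowering by feel.

```bash
python3 - <<'E'
from plant import robot
from h import *
c=robot.move_straight(w(-100,-19,.0425),.04,contact_N=6)
s=robot.sense(); print(c,s['t'],s['opening'],s['tcp_pos'],s['wrist_force'],s['torque'])
W=snap(robot,'wrist','wrist2')
E
```

```text
True 10.8917 0.22544676649966885 [ 0.53048194 -0.02367862  0.04337342] [-0.77671249  0.35172867  6.47055723] [-0.15021334  0.20169726 -0.07473654]
```

View pics/wrist2.png

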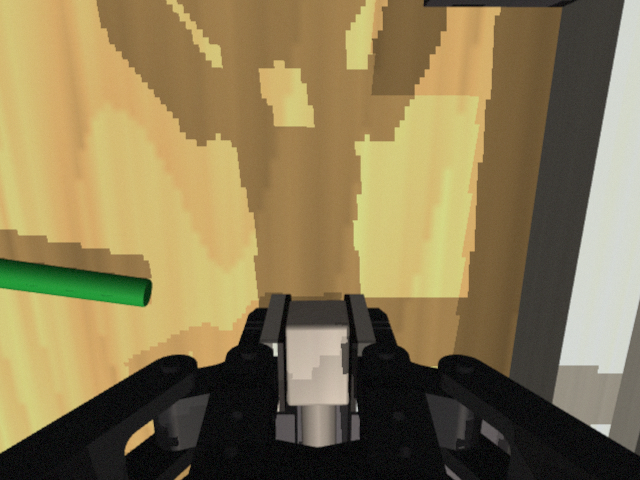

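Contact came at axis height ≈ 51 mm, so the shank is on the notch floor (the block top would have given 66 mm). Release it and look.

```bash
python3 - <<'E'
from plant import robot
from h import *
robot.grip(.5); robot.move_straight(w(-100,-19,.2),.15); robot.goto(w(-150,98,.25),dn(np.pi/2))
s=robot.sense(); print(s['t'],s['opening'])
T=snap(robot,'top','top3');S=snap(robot,'side','side3')
a=cv2.resize(T['image'][215:295,320:420,::-1],None,fx=4,fy=4,interpolation=cv2.INTER_CUBIC)
b=cv2.resize(S['image'][200:280,290:390,::-1],None,fx=4,fy=4,interpolation=cv2.INTER_CUBIC)
cv2.imwrite('pics/z3.png',np.hstack([a,b]))
print('notch top centre px',proj(T,w(-100,-75,.06)),'target mid',proj(T,w(-100,-80,.05)),proj(T,w(-100,-21,.05)))
E
```

```text
13.6167 0.49974124836567363
notch top centre px (np.float64(357.0568770736242), np.float64(278.8341892255439)) target mid (np.float64(358.9575374463553), np.float64(279.248247666534)) (np.float64(332.8083513362223), np.float64(279.20656419019923))
```

View pics/z3.png

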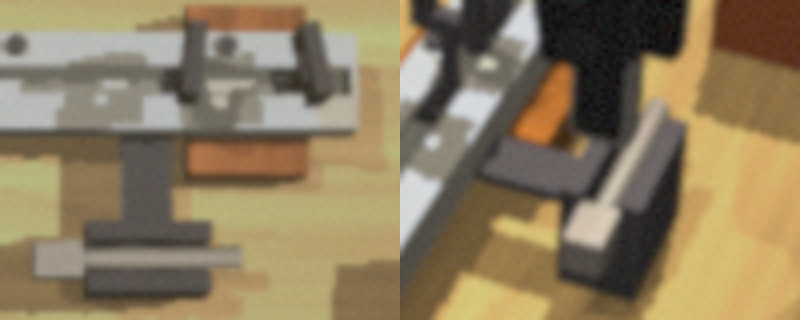

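The pin lies in the notch, with its head at crop (59,258) and tip at (240,258). Mid-shank is about 8 mm from the notch middle lengthways, which is within limits. Now the first hanger.

```bash
cat > hang.py <<'E'
from plant import robot
from h import *
P=np.pi/2
def st(m): s=robot.sense(); print(m,round(s['t'],1),round(s['opening'],3),s['tcp_pos'].round(4),s['wrist_force'].round(1))
def grab(y,yaw):
    robot.goto(w(0,y,.2),dn(P+yaw)); robot.grip(.5)
    print('down',robot.move_straight(w(0,y,.101),.12,contact_N=12)); robot.grip(0,60); st('gripped')
def slide():
    s=robot.sense();
    robot.move_straight(np.array(s['tcp_pos'])+[0,0,.004],.05,contact_N=15)
    z=robot.sense()['tcp_pos'][2]
    print('slide',robot.move_straight(w(0,150,z),.1,attitude=dn(P),contact_N=25)); st('slid')
    print('turn',robot.move_straight(w(0,150,z),.05,attitude=dn(0),contact_N=25)); st('turned')
E
python3 - <<'E'
from hang import *
grab(-94.5,-.1); slide()
S=snap(robot,'side','side4'); W=snap(robot,'wrist','wrist4')
b=cv2.resize(S['image'][200:350,180:330,::-1],None,fx=2.67,fy=2.67)
cv2.imwrite('pics/z4.png',np.hstack([b[:400],cv2.resize(W['image'][:,:,::-1],(400,300)).copy() if 0 else cv2.copyMakeBorder(cv2.resize(W['image'][:,:,::-1],(400,300)),0,100,0,0,0)]))
E
```

```text
down False
gripped 16.3 0.111 [ 0.6319 -0.0981  0.1018] [-0.6 -0.5  3.2]
slide False
slid 19.1 0.112 [0.6296 0.1458 0.1057] [-0.5  1.2 -1.8]
turn False
turned 20.8 0.109 [0.6294 0.1463 0.1058] [-1.   0.  -0.9]
```

View pics/z4.png

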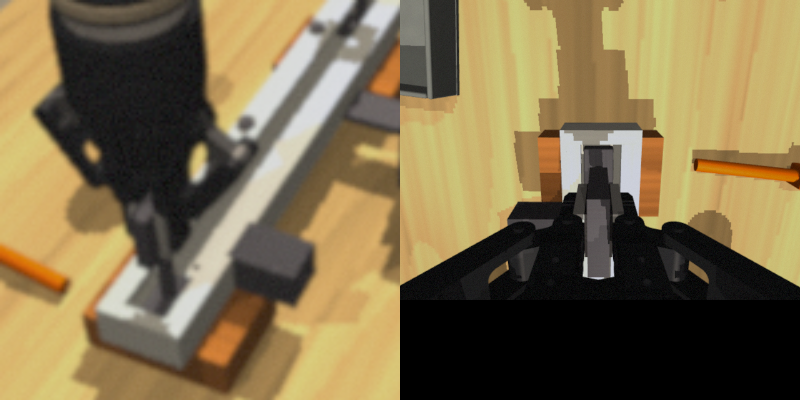

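The hanger is turned in the window with its plate along the channel. Lift by feel, then locate the tray afresh.

```bash
cat >> hang.py <<'E'
def lift():
    z=robot.sense()['tcp_pos'][2]
    for dx,dy in((0,0),(0,3),(0,-3),(2,0),(-2,0)):
        robot.move_straight(w(dx,150+dy,z),.05)
        if not robot.move_straight(w(dx,150+dy,z+.04),.05,contact_N=8): break
        st(f'blocked {dx,dy}'); robot.move_straight(w(dx,150+dy,z),.05)
    robot.move_straight(w(dx,150+dy,.22),.15); st('lifted')
def tray():
    f=robot.grab_frame('top');X=cloud(f)
    hs=cv2.cvtColor(f['image'],cv2.COLOR_RGB2HSV)
    m=((hs[...,1]<70)&(X[...,2]<.06)&(X[...,0]>.25)&(X[...,0]<.58)&(X[...,1]>.12)&(X[...,1]<.5)).astype(np.uint8)
    m=cv2.morphologyEx(m,cv2.MORPH_OPEN,np.ones((3,3)))
    c=max(cv2.findContours(m,cv2.RETR_EXTERNAL,cv2.CHAIN_APPROX_NONE)[0],key=cv2.contourArea)
    r=cv2.minAreaRect(np.array([ray(f,*p[0],.04)[:2] for p in c],np.float32)); print('tray',r)
    return f,r
E
python3 - <<'E'
from hang import *
lift(); f,r=tray()
cv2.imwrite('pics/top5.png',f['image'][:,:,::-1])
E
```

```text
lifted 22.8 0.107 [0.629  0.1459 0.2191] [-0.3  0.3 -1.9]
tray ((0.43402811884880066, 0.28753161430358887), (0.17535138130187988, 0.1701667457818985), 82.9870834350586)
```

View pics/top5.png

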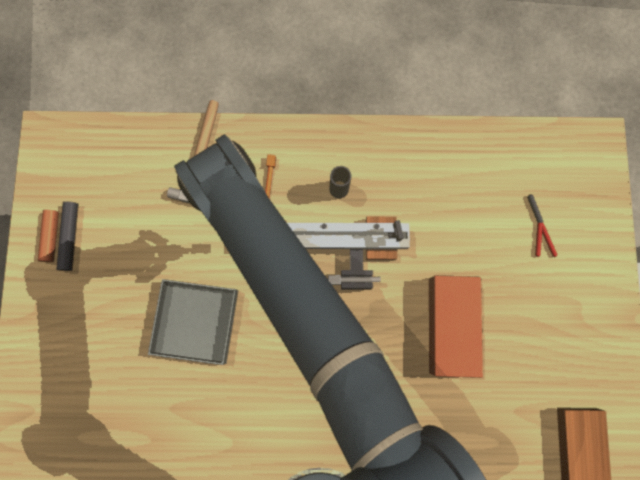

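The arm holds the hanger and the tray hasn't moved (corners ≈ (161,281)–(228,364)). Place it.

```bash
cat >> hang.py <<'E'
def place(dx):
    f,r=tray(); c=np.array(r[0]); a=np.radians(r[2]); a=(a+np.pi/4)%(np.pi/2)-np.pi/4
    p=c+dx*np.array([np.cos(a),np.sin(a)]); o=[np.pi,0,a]; print('to',p,a)
    robot.goto([*p,.22],o); st('over')
    print('touch',robot.move_straight([*p,.068],.08,contact_N=5)); st('down')
    robot.grip(.3); robot.move_straight([*p,.22],.12); st('up')
E
python3 - <<'E'
from hang import *
place(.038)
robot.goto(w(0,60,.3),dn(np.pi/2))
f,r=tray();S=snap(robot,'side','side6')
a=cv2.resize(f['image'][210:375,130:430,::-1],None,fx=2.4,fy=2.4,interpolation=cv2.INTER_CUBIC)
cv2.imwrite('pics/z6.png',a)
E
```

```text
tray ((0.43403637409210205, 0.28768905997276306), (0.1750285029411316, 0.1703590601682663), 82.86048889160156)
to [0.47174174 0.2829662 ] -0.12460797582426242
over 23.7 0.11 [0.4732 0.2817 0.2197] [ 0.4  0.1 -1.6]
touch True
down 25.4 0.106 [0.4718 0.283  0.0718] [-0.5 -0.1  3.7]
up 27.1 0.303 [0.4714 0.2826 0.2192] [ 0.1  1.4 -1. ]
tray ((0.4340137839317322, 0.2877122163772583), (0.17499631643295288, 0.17023928463459015), 82.9870834350586)
```

View pics/z6.png

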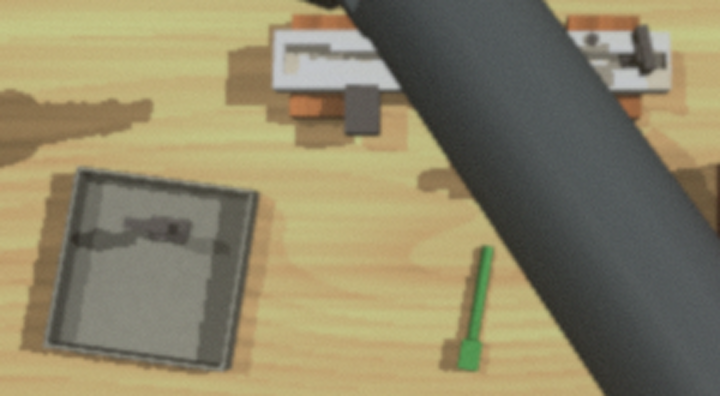

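The first hanger stands in the tray (crop 157,228). The second is still at crop (648,48). Do it the same way, up to the lift.

```bash
python3 - <<'E'
from hang import *
grab(-159,.12); slide(); lift()
f,r=tray(); cv2.imwrite('pics/top7.png',f['image'][:,:,::-1])
E
```

```text
down False
gripped 31.6 0.112 [ 0.6324 -0.1628  0.1019] [ 0.4 -0.2  4.1]
slide False
slid 35.1 0.109 [0.6296 0.1459 0.1058] [-0.1 -0.2 -1. ]
turn False
turned 36.8 0.105 [0.6294 0.1463 0.1058] [-0.8 -0.4 -2. ]
lifted 38.7 0.114 [0.6289 0.1459 0.2191] [ 0.1 -0.3 -2.4]
tray ((0.4340845048427582, 0.2875361442565918), (0.1753135621547699, 0.1703420877456665), 82.7731704711914)
```

View pics/top7.png

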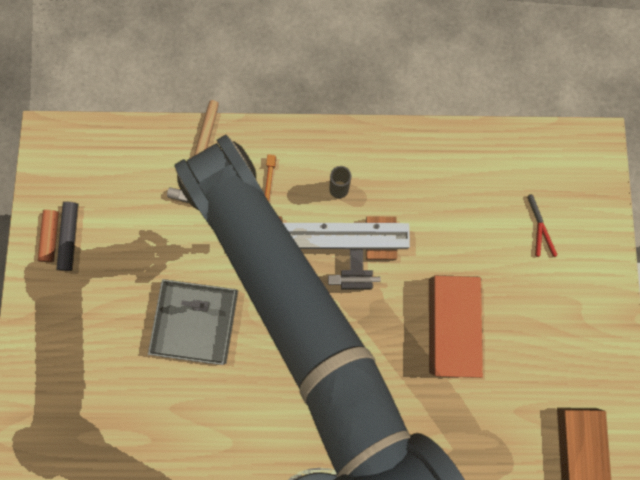

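The channel is now empty to the right of the arm, the tray is unmoved with hanger 1 in it (202,306), and hanger 2 is gripped. Place it, then retract and check.

```bash
python3 - <<'E'
from hang import *
place(-.036)
robot.goto([.55,-.42,.35],[np.pi,0,0]); robot.sleep(1)
f,r=tray();S=snap(robot,'side','side8');st('end')
a=cv2.resize(f['image'][215:370,140:420,::-1],(800,443),interpolation=cv2.INTER_CUBIC)
cv2.imwrite('pics/z8.png',a); cv2.imwrite('pics/s8.png',S['image'][:,:,::-1])
E
```

```text
tray ((0.43411022424697876, 0.2877126932144165), (0.1749601513147354, 0.17027547955513), 82.81790161132812)
to [0.39839269 0.29221353] -0.1253512640845038
over 39.8 0.11 [0.3999 0.2916 0.22  ] [ 0.6 -0.9 -0.9]
touch True
down 41.5 0.109 [0.3984 0.2923 0.0718] [-0.4 -1.1  5.3]
up 43.2 0.297 [0.398  0.2918 0.2193] [-0.  -0.1  0. ]
tray ((0.43709006905555725, 0.2787938117980957), (0.1725696474313736, 0.1694156378507614), 82.98435974121094)
end 47.0 0.306 [ 0.55 -0.42  0.35] [-0.4 -0.8  0.1]
```

View pics/z8.png

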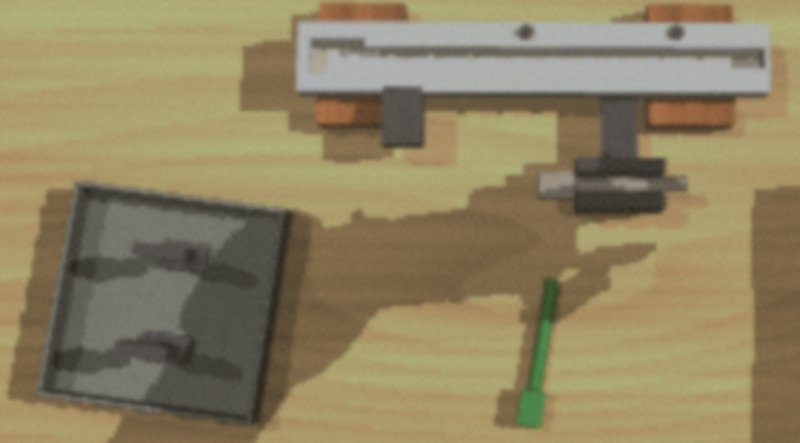

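View pics/s8.png

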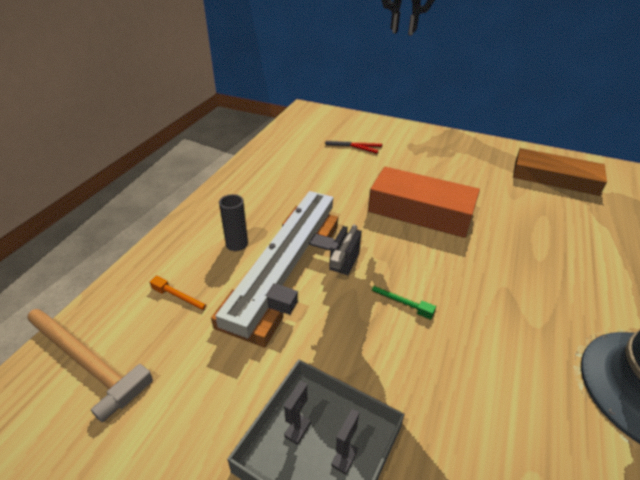

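Both hangers stand in the tray, the channel is empty, the pin is in the notch, and the brick, pipe offcut and look-alikes are where they were. Handing in.

```bash
python3 -c "
from plant import robot
robot.close_job()"
```

```text
the job is handed in; nothing more can be done
```

I drew the cross pin and laid it in the side notch. I then brought both hangers present to the window, turned them, lifted them out and stood them in the grey tray. The job was handed in at about 47 s of the 210 s allowed, and no verdict was reported.

**Last checks:** The final top and side pictures show:
- The channel is empty and both hangers are upright in the level tray.
- The brick, pipe offcut and look-alikes look unmoved, and the arm is clear of everything.
- The pin lies along the notch. From the picture taken just after placing it, mid-shank was about 8 mm from the notch middle lengthways; the limit is 32 mm.
- The pin was lowered by feel and touched with its axis about 51 mm above the table, which means it is on the notch floor.

**One reading disagreed:** The last tray fit was about 9 mm off the earlier ones. The cause is either the arm's shadow or a small knock, and I did not find out which. The hangers are well inside the tray either way.

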